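Bed a lens barrel in a V-block and swing the clamp over it

TASK

Roll the lens barrel across the loading plate, without lifting it off, so that it drops into the V-groove and lies bedded along the groove, about the middle of its length. Then swing the clamp strap round over the barrel until it comes up against its stop, with its sprung nose pressing on the barrel, and leave it there. Do not knock over or shove aside the post holder and the lens tube that stand beside the fixture.

Things in the scene. Friction and masses are not known exactly. Their poses are not given: they have to be found in the camera images.
- fixture: fixed metal clamping fixture, 212 (x) x 150 (y) mm, standing on the table. Origin on the table under the bottom line of its V-groove, half-way along; z up; y along the groove; x points from the loading plate to the groove and on to the strap's pivot post. A barrel bedded in the groove has its centre at x = 0, 44 mm above the table, and its top 64 mm above the table
- plate_edge (a point): middle of the edge where the loading plate meets the groove: fixture x = -20 mm, y = 0, 36 mm above the table. The plate is flat aluminium, 150 mm wide, its top 36 mm above the table from fixture x = -120 to -20 mm; along its outer edge (x = -120 to -114 mm) runs a lip 5 mm high
- groove (a point): middle of the bottom line of the V-groove, 16 mm above the table over the fixture's origin. 90 degree V, 150 mm long; its near flank rises to the plate's edge (x = -20 mm, height 36 mm), its far flank to x = 32 mm, height 48 mm, then a flat ridge to x = 48 mm
- barrel: loose black lens barrel with two bright bands, a plain cylinder 40 mm in diameter and 120 mm long, about 0.22 kg; it lies on the loading plate, roughly parallel to the groove, and rolls freely. Origin at its centre (56 mm above the table while it lies on the plate); its y axis is its long axis; x and z turn as it rolls
- strap (a joint): angle of the steel clamp strap about the vertical pivot post (rad): 0 = closed against its stop, the strap pointing from the post to the fixture's -x, square across the groove; it grows as the strap swings towards the fixture's +y, where at 1.57 it points to +y, clear of the groove; limit 1.95. Light hinge friction (0.08 N m) holds it where it is left
- pivot (a point): the strap's pivot axis at the height of the strap's underside, 69 mm above the table, on the fixture at x = 62 mm, y = 0; the post is 26 mm thick
- strap_knob (a point): middle of the black upright knob (16 mm thick, 30 mm tall) that stands on the strap 92 mm from the pivot axis; 94 mm above the table. The strap is a flat bar 22 mm wide and 10 mm thick, 69 to 79 mm above the table, and ends 100 mm from the pivot axis
- nose (a joint): upward travel (m) of the sprung round-ended brass nose (16 mm thick) under the strap, 62 mm from the pivot axis: 0 = right down, its tip 61 mm above the table; about 0.003 when it rests on top of a bedded barrel, pressing with about 4 N; it rides up the side of the barrel by itself as the strap is pushed round
- post_holder: loose black post holder with a foot, 40 x 50 x 58 mm, bystander on the -y side of the fixture; origin at the centre of its underside
- lens_tube: loose black lens tube standing on end, 31 mm in diameter and 30 mm tall, bystander on the +y side of the fixture; origin at the centre of its underside
Things that resemble listed ones, but are neither listed nor needed, are in the scene too. What is shaped like the barrel but blue or red is not meant.

How it is judged:
On the way, in this order (a step that is already met when the one before it is completed fails the run):
1. the barrel lies bedded in the V-groove (x of barrel in the frame of fixture between -0.004 and 0.004 m and y of barrel in the frame of fixture between -0.02 and 0.02 m and z of barrel in the frame of fixture between 0.0403 and 0.0483 m and angle between the y axis of barrel and the y axis of fixture, either way round below 0.07 rad), for 0.2 s.
2. the strap is closed over the bedded barrel and its nose presses on it (all of step 1 and value of joint strap below 0.12 rad and value of joint nose above 0.0015 m), for 0.2 s.
At the end, for the whole second after the job is handed in: the barrel lies at rest in the V-groove: its centre within 4 mm of the groove's middle plane and of its bedded height, within 20 mm of mid-length, its axis within 0.07 rad of the groove; the strap stands within 0.12 rad of its closed stop, at rest, its nose pushed up by the barrel by at least 1.5 mm (all of step 2 and linear speed of barrel below 0.01 m/s and velocity of joint strap between -0.05 and 0.05 rad/s); the robot touches nothing.
It fails at once if the barrel is lifted more than 25 mm off the plate (height (world z) of barrel above 0.081 m).
It fails at once if the barrel falls off the fixture (height (world z) of barrel below 0.034 m).
It fails at once if the post holder or the lens tube is shoved more than 30 mm or tipped over (distance of any of post_holder, lens_tube from where it was at the start of the episode above 0.03 m or angle between any of post_holder, lens_tube's own z axis and vertical above 0.5 rad).
It also fails if it takes over 48 s, if anything falls off the work surface, if the arm or the gripper's body presses on something with over 40 N, if the wrist force passes 120 N, or if a joint passes its speed limit or range.

ROBOT

A 6-joint arm with a two-finger parallel gripper is mounted at the origin on the work surface; the furniture and walls round the work are solid. World frame = base frame: x ahead of the robot, y to its left, z up, the work surface at z = 0. Lengths are in m, angles in rad, forces in N, time in s.
With the tool pointing down it reaches from about 0.325 to 0.9 m from the base axis. Payload 6.1 kg.
Tool frame: the origin (TCP) lies midway between the tips of the shut fingers; the grasp point (between the pads) lies 19 mm behind it; x points along the fingers, y is the direction in which the jaws open and shut, and the axes are right-handed (so a half turn about x gives the same grasp; the last joint's range is limited). The gripper opens to 85 mm and grips with 20 to 120 N. Pads are 22 mm wide; open, the fingers measure 114 mm over their backs; the gripper's body (76 mm by 85 mm) begins 54 mm behind the grasp point. The pads swing forward as they close: fully open they stand 13 mm farther back than shut.
Start: joints at [-1.412, 0.22, 1.526, -0, 1.395, -0.126], TCP at [0.176, -0.6, 0.231] pointing down, gripper open.
Joint ranges: [-2.98, 2.98], [-0.91, 2.08], [0.09, 2.57], [-1.24, 4.39], [0.2, 2.65], [-2.68, 2.68]. Speed limits (rad/s): [2.57, 2.57, 3.01, 3.14, 3.14, 3.14].

INTERFACE

Orientations are given as [roll, pitch, yaw] about the fixed x, y, z axes, in that order (R = Rz(yaw) Ry(pitch) Rx(roll)).
In Python, from plant import movep, move_l, set_joints, gripper_to, hold, inverse_kinematics, observe, get_image, get_calibration, Unreachable, job_done gives the robot as it stands. Calls block until the motion is done:
- movep(position, orientation): joint-space move of the TCP to a pose.
- move_l(position, feed=0.15, rotation=None, max_force=None): straight line of the TCP; rotation=None keeps the orientation; feed is the mean speed in m/s. With max_force (N) it stops when the force on the tool has changed by that much, and returns True; else False.
- set_joints(angles): joint-space move.
- gripper_to(opening, f_grip=None): finger opening in m; f_grip is the grip in N (None keeps the last); returns when the fingers have stopped.
- hold(seconds).
- inverse_kinematics(position, orientation): joint angles nearest the present ones, or None.
- observe(): the state.
- get_image(name): name is "scene" or "top" or "wrist"; returns (picture, depth): 420x560x3 uint8, red, green, blue; 420x560 float32, m along the optical axis (not along the pixel's ray), 0 where there is no reading.
- get_calibration(name): a dict with "intrinsics" (3x3 intrinsics, pixels), "world_from_camera" (4x4, takes a point from camera to world coordinates). Camera axes: x right, y down, z forward; pixel columns grow to the right and rows downward; lengths in m; the calibration is good to about 2 mm. A picture is of the moment at which its call begins: read the wrist's pose just before it. get_calibration takes no time and is no camera call; for the wrist camera it gives the pose at the moment of the call.
A pose or a line that the arm cannot do raises Unreachable and nothing moves.
- job_done(): hands the job in, once; it reports no verdict.
The state is a dict: "time_s": time; "q": joint angles; "joint_velocities": joint speeds; "joint_torque": joint torques, N m; "eef_pos": TCP position; "tcp_rot": TCP orientation; "ft_force": force on the tool from outside, world axes, zero at the start; "torque": the same for the moment, N m; "opening": finger opening in m.
Only numpy, scipy, OpenCV 4.12 (cv2) and the standard library are available. Lean on these libraries where they do the work, as an engineer would, in place of code of your own. Each camera call takes 0.05 s, during which the arm holds its last target. There are 200 camera calls.

## Working session

There is one attempt and no reset: what is moved stays moved. The work goes in short steps, each a Python script; the robot and the scene stay as the last script left them, time stands still between calls to the robot, and variables do not carry over. Pictures are saved under pics/ and viewed, about 8 in all and at most 12, crops included, and the job is handed in when it is done.

```bash
ls; mkdir -p pics; python3 - <<'E'
from plant import *
import cv2,numpy as np
for n in("top","scene"):
    p,d=get_image(n);cv2.imwrite(f"pics/{n}0.png",cv2.cvtColor(p,cv2.COLOR_RGB2BGR));np.savez(f"/tmp/{n}0.npz",p=p,d=d)
    print(n,get_calibration(n))
print(observe())
E
```

```text
pics
top {'intrinsics': array([[524.39299017,   0.        , 275.57791258],
       [  0.        , 524.39299017, 210.80879234],
       [  0.        ,   0.        ,   1.        ]]), 'world_from_camera': array([[-0.01959111, -0.98540678,  0.16908478,  0.38162058],
       [-0.9995385 ,  0.02323068,  0.01957363, -0.10788964],
       [-0.02321594, -0.16862327, -0.98540713,  1.20043369],
       [ 0.        ,  0.        ,  0.        ,  1.        ]])}
scene {'intrinsics': array([[422.92253448,   0.        , 275.33663065],
       [  0.        , 422.92253448, 209.80772553],
       [  0.        ,   0.        ,   1.        ]]), 'world_from_camera': array([[ 0.22801612,  0.64521151, -0.729185  ,  1.28562507],
       [ 0.97365578, -0.14975122,  0.17195636, -0.26276986],
       [ 0.00175188, -0.74918401, -0.66235961,  0.75066551],
       [ 0.        ,  0.        ,  0.        ,  1.        ]])}
{'time_s': 0.1, 'q': array([-1.41211388e+00,  2.21154110e-01,  1.52751555e+00, -3.38972859e-05,
        1.39471561e+00, -1.26073679e-01]), 'joint_velocities': array([-0.0006458 , -0.00258357, -0.00304409, -0.00024231,  0.00022765,
       -0.00034287]), 'joint_torque': array([ 2.31286765e-03, -4.98243749e+01, -3.90548837e+01, -8.24590052e-05,
        5.68599629e-03, -4.14998425e-06]), 'eef_pos': array([ 0.17548933, -0.59927401,  0.23029443]), 'tcp_rot': array([-1.67826109,  1.5690034 ,  1.74809365]), 'ft_force': array([ 0.68540347,  0.23412187, -0.63309498]), 'torque': array([ 0.01260103, -0.02438355, -0.01832327]), 'opening': 0.08518267808264642}
```

View pics/top0.png

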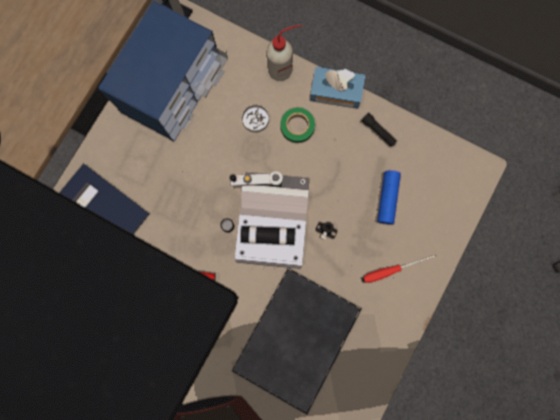

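View pics/scene0.png

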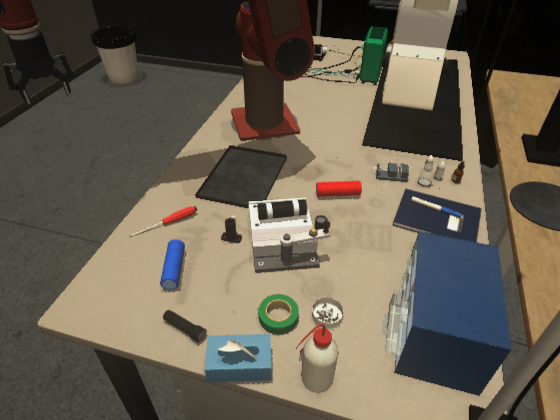

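Top view: the plate is at about (271,240) with the barrel at (267,236), the groove at (275,200) and the pivot at (277,178). The strap is open, pointing left, with its knob at about (234,181). The lens tube is at (227,225) and the post holder at (326,230).

```bash
cat > h.py <<'E'
import numpy as np,cv2
from plant import *
def cloud(n,d,K=None,T=None):
    c=get_calibration(n);K=c["intrinsics"];T=c["world_from_camera"]
    v,u=np.mgrid[:d.shape[0],:d.shape[1]]
    P=np.stack([(u-K[0,2])/K[0,0]*d,(v-K[1,2])/K[1,1]*d,d],-1)
    return P@T[:3,:3].T+T[:3,3]
def ray(n,uv,z):
    c=get_calibration(n);K=c["intrinsics"];T=c["world_from_camera"]
    r=T[:3,:3]@np.linalg.solve(K,[uv[0],uv[1],1.]);o=T[:3,3]
    return o+r*(z-o[2])/r[2]
E
python3 - <<'E'
from h import *
z=np.load("/tmp/top0.npz");p,d=z["p"],z["d"];W=cloud("top",d)
roi=np.zeros(d.shape,bool);roi[165:275,215:345]=1
print("table z",np.median(W[240:270,320:340,2]))
H=W[...,2]
for r in range(168,272,3): print(r,[int(1000*x) if d[r,250]>0 else -1 for x in H[r,222:340:6]])
m=roi&(abs(H-.036)<.006)&(np.arange(420)[:,None]>205)
m=cv2.morphologyEx(m.astype(np.uint8),cv2.MORPH_OPEN,np.ones((3,3)))
c=p[165:275,215:345];cv2.imwrite("pics/crop.png",cv2.resize(cv2.cvtColor(c,cv2.COLOR_RGB2BGR),None,fx=6,fy=5.4545,interpolation=cv2.INTER_CUBIC))
E
```

```text
table z -0.0004029389182461651
168 [-1, 0, -1, -2, 0, -2, -1, 0, 1, 0, -2, 0, 0, -5, -2, 2, -5, -2, -3, 2]
171 [0, -2, 0, 2, 2, -4, -3, -5, 1, 83, -1, 0, 0, 1, 3, -2, 0, 0, 0, 0]
174 [2, 1, 103, 1, 86, 76, 74, 82, 83, 87, 2, -4, -3, 1, -3, -4, 5, -1, 1, 2]
177 [-1, 2, 107, 81, 94, 78, 79, 82, 80, 91, 80, 8, 10, 10, 13, 2, 1, -2, 0, 1]
180 [2, 0, 101, 78, 87, 80, 78, 76, 79, 86, 12, 13, 14, 16, 10, -1, 1, 0, 0, 2]
183 [-5, 0, 79, 82, 78, 79, 75, 74, 73, 80, 9, 14, 10, 12, 1200, -1, -2, -2, 0, -1]
186 [0, 0, -2, -1, 45, 50, 42, 44, 9, 47, 12, 12, 10, 9, 11, 1, 0, -1, -1, 1]
189 [0, 1, 3, -2, 48, 42, 50, 48, 43, 46, 45, 46, 47, 49, 9, -3, -3, 2, 2, 0]
192 [-2, -3, 3, 0, 47, 48, 47, 48, 45, 45, 46, 46, 49, 48, 48, 0, 0, 4, -3, 1]
195 [0, 1, 0, -6, 40, 40, 42, 40, 47, 49, 47, 45, 48, 49, 46, 0, -4, 4, 1, 1]
198 [1, 3, 2, 2, 35, 31, 33, 37, 37, 37, 36, 43, 43, 47, 47, -1, 0, 0, 2, -3]
201 [1, 2, -2, -3, 26, 32, 28, 27, 29, 29, 38, 35, 32, 38, 40, 0, 0, -1, 1, -1]
204 [-2, -3, 0, 3, 21, 20, 21, 25, 25, 29, 27, 30, 30, 31, 30, 1, 0, 1, -1, 0]
207 [0, -4, 0, 0, 14, 18, 16, 22, 21, 22, 24, 24,
[... 987 characters left out ...]

246 [3, 0, 2, 35, 39, 38, 33, 37, 36, 33, 37, 32, 35, 38, 2, 2, 3, -2, 2, 0]
249 [0, 1, 0, 38, 36, 33, 34, 39, 38, 36, 36, 32, 38, 33, 1, 0, -1, 0, -1, 0]
252 [1, 0, -1, 34, 33, 36, 32, 39, 33, 35, 37, 38, 37, 34, -2, 2, 0, 1, -1, 0]
255 [-1, 0, 0, 36, 35, 39, 36, 32, 36, 34, 41, 36, 33, 35, -1, -4, 0, 0, 0, 5]
258 [0, 1, 1, 42, 40, 43, 39, 33, 36, 34, 34, 38, 34, 1200, 0, -3, 3, -1, 1, 1]
261 [1, 0, 0, 9, 13, 10, 19, 37, 39, 41, 38, 41, 39, 35, 0, 1, -1, -1, -2, 1]
264 [-1, -1, 1, 0, -3, -2, 10, 7, 10, 10, 9, 15, 34, 40, 2, 0, -4, -3, 0, -1]
267 [-2, -1, -1, -3, 1, 0, -2, 7, -2, 0, -5, 12, 13, 11, -1, 4, 0, 1, -1, 1]
270 [0, 0, -3, 0, 3, 0, 0, 1, 0, -3, -2, 2, 12, -2, -4, 1, -3, -1, 1, -1]
```

View pics/crop.png

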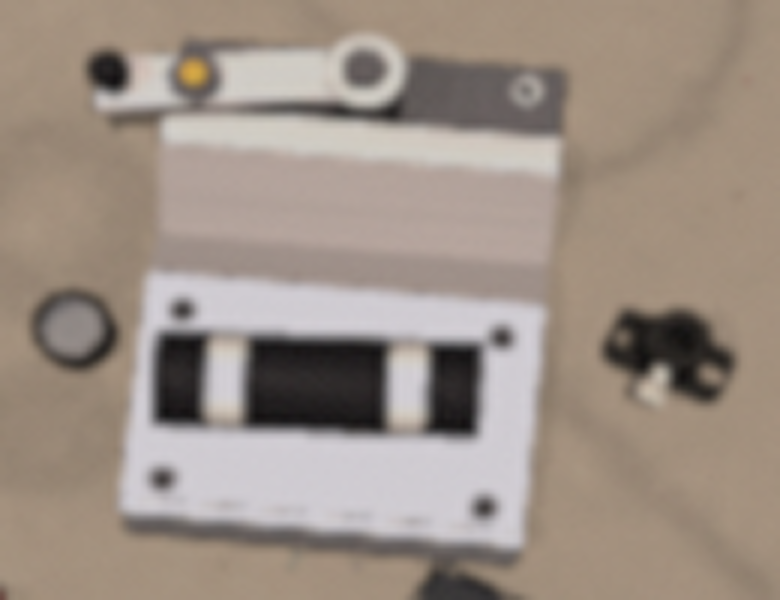

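```bash
python3 - <<'E'
from h import *
cp=lambda x,y:(215+(x+.5)/6-.5,165+(y+.5)/5.4545-.5)
L=[((150,272),-.02,.075,.036),((547,303),-.02,-.075,.036),((123,514),-.12,.075,.041),((523,548),-.12,-.075,.041),
((163,118),.048,.075,.048),((562,135),.048,-.075,.048),((160,148),.032,.075,.048),((560,175),.032,-.075,.048)]
A=np.array([ray("top",cp(*l[0]),l[3])[:2] for l in L]);B=np.array([[l[1],l[2]] for l in L])
ca,cb=A.mean(0),B.mean(0);U,S,V=np.linalg.svd((B-cb).T@(A-ca));R=(U@V).T
t=ca-R@cb;print("yaw",np.arctan2(R[1,0],R[0,0]),"t",t);print("res mm",((A-(B@R.T+t))*1000).round(1).tolist())
F=lambda uv,z:R.T@(ray("top",uv,z)[:2]-t)*1000
print("piv",F(cp(367,68),.085),"knob",F(cp(107,70),.109),"tube",F(cp(72,326),.03),"post",F(cp(680,335),.055))
# barrel via depth
z=np.load("/tmp/top0.npz");W=cloud("top",z["d"]);m=np.zeros(z["d"].shape,bool);m[222:248,235:300]=1
P=W[m&(W[...,2]>.06)&(W[...,2]<.09)];Q=(P[:,:2]-t)@R*1000
c=Q.mean(0);ev=np.linalg.svd(Q-c,full_matrices=False)[2][0];print("barrel",c,Q.min(0),Q.max(0),"ang",np.arctan(ev[0]/ev[1]),np.median(P[:,2]))
# contour corners at axis height silhouette
for n,q in dict(ul=(160,336),ll=(155,424),ur=(477,348),lr=(475,434)).items(): print(n,F(cp(*q),.056))
print(observe()["tcp_rot"])
yaw=np.arctan2(R[1,0],R[0,0])
for fx,fy,zz in [(-.1,0,.06),(-.11,0,.15),(0,0,.1),(.08,.08,.1),(-.05,.1,.11)]:
  g=R@[fx,fy]+t
  print(fx,fy,g,[ (k,inverse_kinematics([*g,zz],[0,np.pi/2,yaw+k]) is not None) for k in (0,1.57,-1.57,3.14)])
np.savez("fix.npz",R=R,t=t,yaw=yaw)
E
```

```text
yaw -0.10337527804049566 t [ 0.58550742 -0.07961798]
res mm [[1.6, -0.5], [0.7, 0.1], [1.0, -0.5], [-0.4, 1.7], [-3.7, 0.0], [1.0, -0.1], [-0.4, -0.4], [0.1, -0.5]]
piv [62.70940797 -1.49229286] knob [49.0078091  89.87300009] tube [-42.30814866 102.49576141] post [ -31.36608037 -123.92725732]
barrel [-62.67425625   6.72782536] [-82.61068364 -53.2683517 ] [-41.04897449  67.09436392] ang -0.03911820562775207 0.07242921055333107
ul [-47.26916475  66.37544284]
ll [-83.01742575  64.81601308]
ur [-42.76911173 -50.16802621]
lr [-77.53949034 -52.14812658]
[-1.67826109  1.5690034   1.74809365]
-0.1 0 [ 0.48604126 -0.06929885] [(0, True), (1.57, False), (-1.57, True), (3.14, True)]
-0.11 0 [ 0.47609465 -0.06826694] [(0, True), (1.57, False), (-1.57, True), (3.14, True)]
0 0 [ 0.58550742 -0.07961798] [(0, True), (1.57, False), (-1.57, True), (3.14, True)]
0.08 0.08 [ 0.67333564 -0.00830035] [(0, True), (1.57, False), (-1.57, True), (3.14, True)]
-0.05 0.1 [0.54609346 0.02500774] [(0, True), (1.57, False), (-1.57, True), (3.14, True)]
```

```bash
cat >> h.py <<'E'
f=np.load("fix.npz");R,t,yaw=f["R"],f["t"],float(f["yaw"])
def w(x,y,z): return [*(R@[x,y]+t),z]
def snap(n,name,roi=None,k=3):
    p,d=get_image(n);np.savez(f"/tmp/{name}.npz",p=p,d=d)
    if roi: p=p[roi[0]:roi[1],roi[2]:roi[3]]
    cv2.imwrite(f"pics/{name}.png",cv2.resize(cv2.cvtColor(p,cv2.COLOR_RGB2BGR),None,fx=k,fy=k,interpolation=cv2.INTER_CUBIC))
    return p,d
def barrel(zlo=.055):
    p,d=get_image("top");W=cloud("top",d);Q=np.c_[(W[...,:2]-t)@R*1000,W[...,2]*1000]
    m=(abs(Q[...,1])<80)&(Q[...,0]>-115)&(Q[...,0]<35)&(Q[...,2]>zlo*1000)&(Q[...,2]<90)
    q=Q[m];print("barrel x",q[:,0].mean().round(1),"y ends",np.percentile(q[:,1],[1,99]).round(1),"ztop",np.percentile(q[:,2],80).round(1),"tilt",np.polyfit(q[:,1],q[:,0],1)[0].round(3))
E
python3 - <<'E'
from h import *
o=[0,np.pi/2,yaw]
movep(w(-.106,.004,.2),o)
print(observe()["time_s"],observe()["q"])
move_l(w(-.106,.004,.09),feed=.15)
move_l(w(-.106,.004,.036),feed=.06,max_force=8)
print(observe()["time_s"],observe()["eef_pos"],observe()["ft_force"])
snap("scene","s1",(170,290,180,380),4)
E
```

```text
2.3083 [-2.97758587e-01 -9.48039817e-02  1.91665704e+00 -2.07033853e-04
  1.31943053e+00 -1.76381044e+00]
4.2417 [ 0.48088387 -0.06482395  0.03636895] [-0.49188199 -0.46958673  0.31199078]
```

View pics/s1.png

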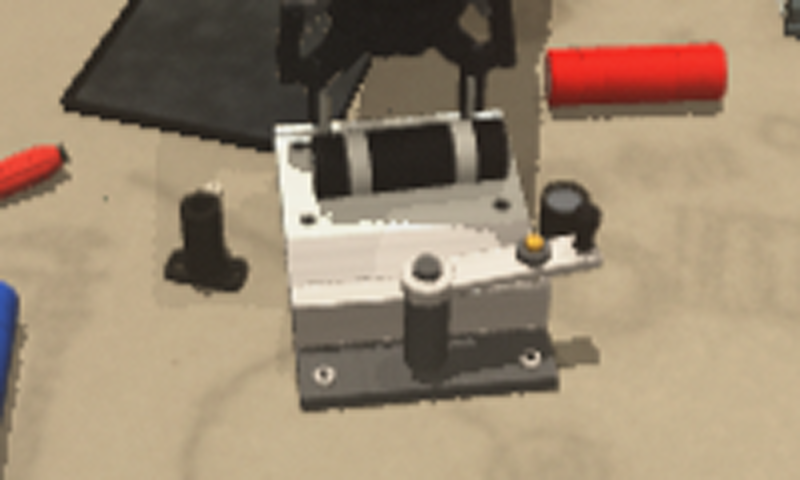

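The fingers stand behind the barrel at both ends, at (320,105) and (472,90) in the crop, and touch nothing. Now I roll it.

```bash
python3 - <<'E'
from h import *
print(move_l(w(-.06,.004,.036),feed=.03,max_force=15),observe()["ft_force"])
barrel()
print(move_l(w(-.043,.004,.036),feed=.025,max_force=15),observe()["ft_force"])
barrel();hold(.5);barrel()
print(observe()["time_s"])
snap("top","t2",(160,280,200,340),5)
E
```

```text
False [-0.25621234 -0.11806915 -0.36619848]Traceback (most recent call last):
  File "<stdin>", line 3, in <module>
  File "h.py", line 20, in barrel
    p,d=get_image("top");W=cloud("top",d);Q=np.c_[(W[...,:2]-t)@R*1000,W[...,2]*1000]
                                            ~~~~~^^^^^^^^^^^^^^^^^^^^^^^^^^^^^^^^^^^^
    res = self.concatenate(tuple(objs), axis=axis)
ValueError: all the input arrays must have same number of dimensions, but the array at index 0 has 3 dimension(s) and the array at index 1 has 2 dimension(s)
```

```bash
sed -i 's/Q=np.c_\[(W\[...,:2\]-t)@R\*1000,W\[...,2\]\*1000\]/Q=np.concatenate([(W[...,:2]-t)@R,W[...,2:]],-1)*1000/' h.py; python3 - <<'E'
from h import *
print(observe()["time_s"])
print(move_l(w(-.043,.004,.036),feed=.025,max_force=15),observe()["ft_force"])
hold(.3)
print(observe()["time_s"])
snap("scene","s2",(170,290,180,380),4)
E
```

```text
6.025
False [0.07748708 0.58047026 0.16867368]
7.1583
```

View pics/s2.png

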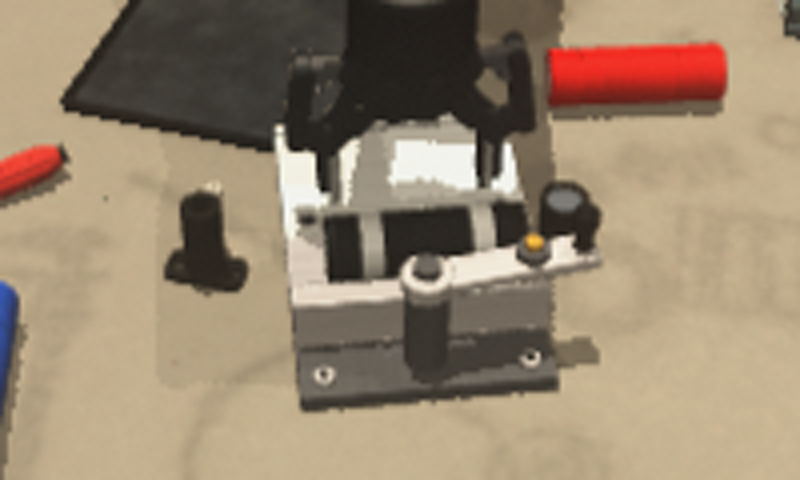

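The barrel has dropped into the groove, at crop (425,245). I'll retreat, shut the gripper, measure, and set up for the strap.

```bash
cat >> h.py <<'E'
def sp(th,off,z):
    r=np.array([-np.cos(th),np.sin(th)]);tg=np.array([np.sin(th),np.cos(th)])
    x=np.array([.062,0])+.092*r+off*tg
    k=yaw+np.pi+np.pi/2-th; k=(k+np.pi)%(2*np.pi)-np.pi
    return w(*x,z),[0,np.pi/2,k]
def knob(show=True):
    p,d=get_image("top");W=cloud("top",d);Q=np.concatenate([(W[...,:2]-t)@R,W[...,2:]],-1)*1000
    m=(Q[...,2]>96)&(Q[...,2]<118)&(p.max(-1)<90)&(np.hypot(Q[...,0]-62,Q[...,1])<120)
    q=np.median(Q[m],0);print("knob",m.sum(),q.round(1),"theta",np.arctan2(q[1],62-q[0]).round(3))
E
python3 - <<'E'
from h import *
move_l(w(-.06,.004,.036),feed=.1);move_l(w(-.06,.004,.2),feed=.25)
gripper_to(0.0)
for th in np.arange(1.43,-.01,-.2):
    print(th.round(2),inverse_kinematics(*sp(th,.019,.086)).round(2))
movep(*sp(1.43,.034,.2))
barrel();knob();print(observe()["time_s"],observe()["q"].round(2),observe()["opening"])
snap("top","t3",(150,270,200,340),5)
E
```

```text
1.43 [-0.11  0.44  1.54 -0.    1.17  1.42]
1.23 [-0.11  0.4   1.59 -0.    1.15  1.22]
1.03 [-0.12  0.36  1.64 -0.    1.14  1.02]
0.83 [-0.13  0.32  1.69 -0.    1.13  0.8 ]
0.63 [-0.15  0.29  1.74 -0.    1.12  0.58]
0.43 [-0.18  0.26  1.77 -0.    1.11  0.36]
0.23 [-0.21  0.23  1.8  -0.    1.11  0.13]
0.03 [-0.24  0.22  1.82 -0.    1.1  -0.11]
barrel x 0.5 y ends [-50.1  67. ] ztop 63.9 tilt 0.01
knob 10 [ 48.7  86.6 105.9] theta 1.419
11.875 [-0.11  0.37  1.41 -0.    1.37  1.43] 0.0001064505845552973
```

View pics/t3.png

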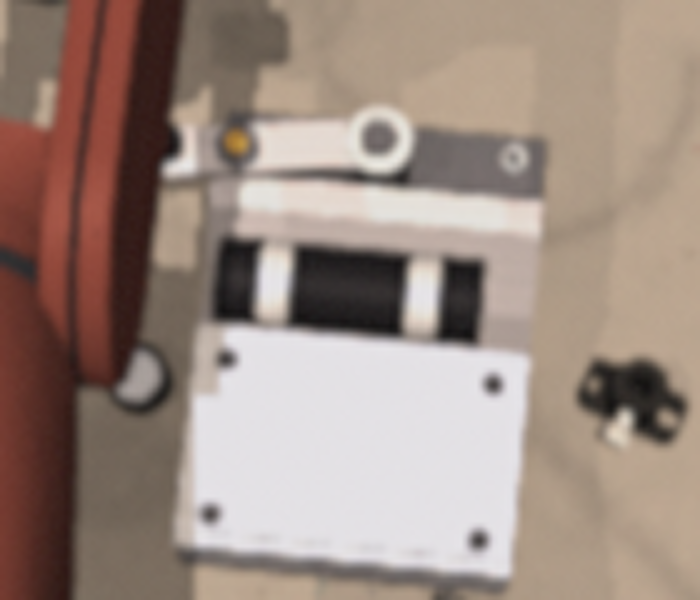

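The barrel is bedded (x 0.5, y about 8.5, top at 63.9 mm), and the strap stands at about 1.42 rad. Now I swing it closed.

```bash
python3 - <<'E'
from h import *
a=sp(1.43,.034,.087)
move_l(a[0],feed=.12,max_force=8)
th=1.43
for th in [1.43,1.25,1.05,.85,.65,.5,.35,.2,.12,.06,.02,-.01]:
    p,o=sp(th,.019,.087)
    s=move_l(p,feed=.05 if th>.5 else .035,rotation=o,max_force=18)
    f=observe()["ft_force"];print(th,s,f.round(1))
    if s: break
print(observe()["time_s"])
snap("scene","s4",(170,290,180,380),4)
E
```

```text
1.43 False [ 0.   0.1 -0.3]
1.25 False [ 0.2 -0.4 -0.5]
1.05 False [-0.5 -0.1 -0.2]
0.85 False [-0.1 -0.2  0.7]
0.65 False [ 0.1  0.6 -0. ]
0.5 False [ 1.5  1.2 -0. ]
0.35 False [ 0.3 -0.   0.6]
0.2 False [0.6 0.9 0.1]
0.12 False [-0.2  0.   0.1]
0.06 False [ 0.7  0.3 -0.4]
0.02 False [ 0.8 -0.1 -1.1]
-0.01 False [ 1.5  6.  -0.6]
18.3667
```

View pics/s4.png

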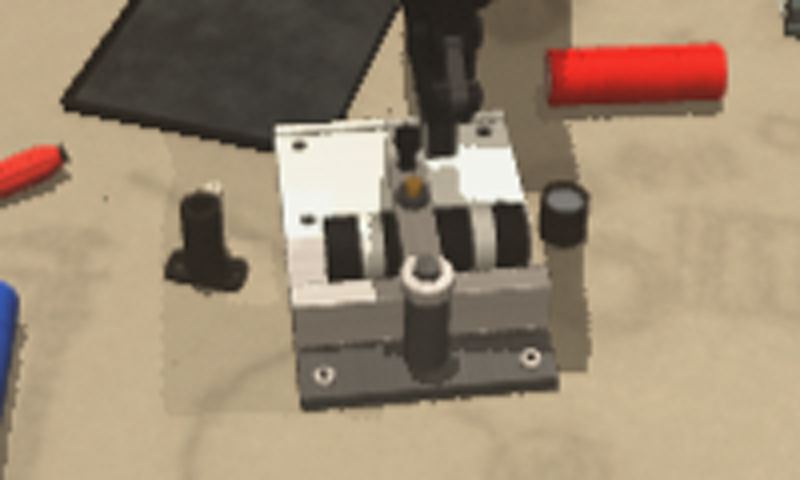

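The strap lies square across the barrel, and the 6 N push marks the stop. I'll push slightly to confirm, then back off and check.

```bash
python3 - <<'E'
from h import *
p,o=sp(-.01,.016,.087);print(move_l(p,feed=.01,max_force=10),observe()["ft_force"].round(1))
p,o=sp(-.01,.045,.087);move_l(p,feed=.08)
p,o=sp(-.01,.045,.2);move_l(p,feed=.2)
movep(w(-.25,-.15,.25),o)
hold(.5)
barrel();knob();print(observe()["time_s"],observe()["ft_force"])
snap("top","t5",(150,270,200,340),5)
E
```

```text
True [0.6 1.4 2.8]
barrel x 1.1 y ends [-50.   66.7] ztop 78.0 tilt 0.015
knob 26 [-30.9   0.3 108. ] theta 0.003
21.625 [ 0.0609669  -0.71952979  0.30827393]
```

View pics/t5.png

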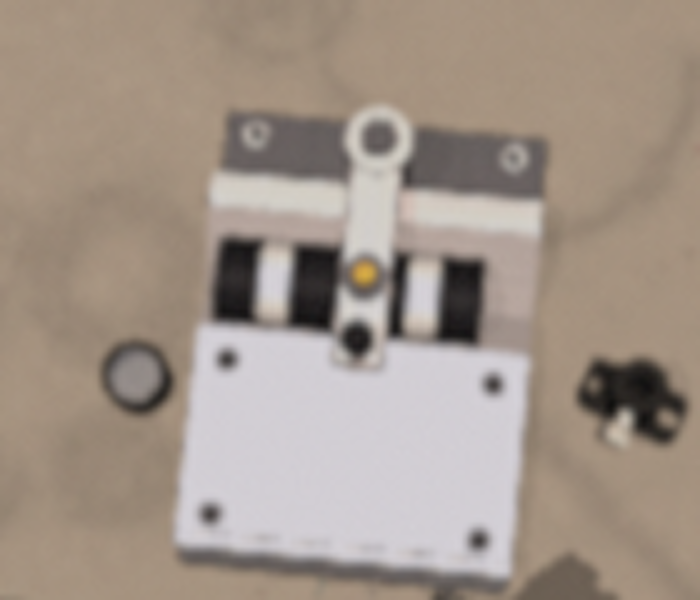

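The strap is closed at about 0.003 rad with its knob at (358,338). The barrel is still bedded, the bystanders are in place, and the robot is clear.

```bash
python3 -c "
from plant import *
job_done()"
```

```text
the job is handed in; nothing more can be done
```

I rolled the barrel into the V-groove with the open fingers, swung the strap round by its knob until it met its stop, backed the arm clear and handed the job in at about 22 s.

| Item | Last check |
|---|---|
| Barrel across the groove | x about 1 mm in the final picture (strap points included); 0.5 mm before the strap was closed |
| Barrel along the groove | centre about 8 mm from mid-length |
| Barrel height | top at 63.9 mm, measured before the strap was closed; the final reading of 78 mm is the strap on top of it |
| Barrel tilt | about 0.015 rad (strap points included) |
| Strap angle | about 0.003 rad |
| Post holder and lens tube | both standing in place in the final picture |

- **Nose travel:** I could not measure it directly. I infer about 3 mm from the barrel being bedded and the strap being closed above it.
- **Final push:** the 10 N confirming push ended on its force limit, as expected at the stop.

One script stopped on an array bug in my measuring helper. I fixed it, and it did not affect the motion.

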